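# Pack the stopper cups for the autoclave

## Robot

A 6-joint arm with a two-finger parallel gripper is mounted at the origin on the work surface. World frame = base frame: x ahead of the robot, y to its left, z up, the work surface at z = 0. Lengths are in m, angles in rad, forces in N, time in s.
With the tool pointing down it reaches from about 0.325 to 0.85 m from the base axis. Payload 15.5 kg.
Tool frame: the origin (TCP) lies midway between the tips of the shut fingers; the grasp point (between the pads) lies 19 mm behind it; z points along the fingers, y is the line along which they close (so a half turn about z gives the same grasp; the last joint's range is limited). The gripper opens to 91 mm and grips with 3 to 60 N. Pads are 32 mm wide; open, the fingers measure 118 mm over their backs; the gripper's body (76 mm by 178 mm) begins 60 mm behind the grasp point.
Start: joints at [-1.228, 0.494, 1.345, -0, 1.302, -0.096], TCP at [0.266, -0.566, 0.175] pointing down, gripper open.
Joint ranges: [-2.91, 2.91], [-0.82, 2.16], [0.22, 2.67], [-1.22, 4.37], [0.12, 2.79], [-3.08, 3.08]. Speed limits (rad/s): [1.89, 1.89, 2.57, 3.01, 3.01, 3.01].

## Interface

Orientations are given as a unit quaternion [w, x, y, z].
In Python, from station import r gives the robot as it stands.
- The arm moves only by the tool drive_tool, never from a script. Its argument "motion" is a list of rows, each a list of 5 numbers: the opening, from 0 (shut) to 1 (fully open), then the shift along the world's x, y, z as a fraction of full scale, then the turn about the world's z as a fraction of full scale. A call has 1 to 12 rows; each row is the pose to reach, as a shift and turn from the pose commanded when the call began; what a row does not reach only later rows make up. Full scale, the value 1, is 0.5 m for a shift and 45 degrees for a turn. A row lasts 1/10 s, in which the tool goes at most 50 mm and 8.59 degrees, less where a joint would pass 70% of its speed; a pose out of reach is approached as far as the arm can. A call with a number of a shift or a turn outside -1 to 1 is refused whole. A call with a gripper value outside its range is refused whole. The fingers move at their own pace and stop on an object; "grip_force" is the grip in N (left out, the last holds). Time passes only in rows, so rows that repeat a pose let the fingers close. It gives the time, the measured TCP pose, the force, the opening and the grip force at its end, in the units of the state.
- r.get_state(): the state, without advancing time (a new reading comes with each control period).
- r.get_image(name): name is "side" or "top"; returns the picture (384x512x3 uint8, blue, green, red); there is no depth.
- r.camera_model(name): a dict with "fov_y" (degrees; the focal length in pixels is half the picture's height over the tangent of half this angle, whatever the lens; pixels are square), "cx", "cy" (the principal point, pixels), "camera_from_world" (4x4, takes a point from world to camera coordinates). Camera axes: x right, y up, looking along -z (the intrinsics and any distortion apply to the point x, -y, -z); pixel columns grow to the right and rows downward; lengths in m; the calibration is good to about 2 mm. A picture is of the moment at which its call begins. camera_model takes no time and is no camera call.
- r.sign_off(): hands the job in; it is judged then, once.
The state is a dict: "t": time; "q": joint angles; "joint_velocities": joint speeds; "joint_efforts": joint torques, N m; "tcp_pos": TCP position; "tcp_rot": TCP orientation; "wrist_force": force on the tool from outside, world axes, zero at the start; "ft_torque": the same for the moment, N m; "finger_gap": finger opening in m; "grasp_force": force on a finger pad.
Only numpy, scipy, OpenCV 4.12 (cv2) and the standard library are available. Lean on these libraries where they do the work, as an engineer would, in place of code of your own. Each camera call takes 0.05 s, during which the arm holds its last target. There are 200 camera calls.

## Task

Pack the used stopper cups for the autoclave: with the spatula's blade in the notch, lever the sterilising case's lid up and swing it fully open, then stand all the cups in the case as one upright nest, each handle turned clear of the handle below so that every cup drops fully home in the one beneath. Finish with the lid shut and the spatula lying on its rest as you found it; do not knock over or push aside the bottle, the jar or the vial block.

Things in the scene. Friction and masses are not known exactly. Their poses are not given: they have to be found in the camera images.
- cup1: one of up to four alike steel stopper cups (None from the start if absent): 58 mm tall, about 0.12 kg; origin at the centre of its underside, z up, handle towards its own +x. Foot: radius 24 mm at the bottom, 28 mm at 26 mm height, where the inner floor lies. From the shoulder (32 mm) to the rim (58 mm) a straight band 64 mm across outside, 59 mm inside. Handle: see cup2; nesting: see cup3
- cup2: stopper cup like cup1 (may be absent). The open handle of every cup: a strap 14 mm wide and 4 mm thick that runs out level from the band, 50 to 54 mm above the cup's underside, to 58 mm from the cup's axis, then hangs straight down (54 to 58 mm from the axis) and ends free 14 mm above the underside
- cup3: stopper cup like cup1 (may be absent). A cup fully nested stands with its foot on the inner floor of the cup beneath, 26 mm higher than that cup, with about 1.5 mm of side play; if its handle is over the handle beneath, the handles meet and it stops some 14 mm short
- cup4: stopper cup like cup1 (may be absent)
- case: fixed aluminium sterilising case: box 205 mm (x) by 220 mm (y) outside, 150 mm tall, walls and floor 4 mm; origin at the centre of its underside, z up. Its front, with the pry notch, is its -x side and faces roughly to the robot's right (-y); the lid is hinged along the top of its +x side. Four nested cups are 136 mm tall
- lid (a joint): angle of the case's flat lid (205 by 220 mm, 4 mm thick, 0.2 kg, no handle): 0 shut, 1.57 upright, 1.85 fully open (stop). The hinge is damped: left short of upright, the lid sinks shut by itself in a few seconds; past upright it sinks to the open stop and stays. 1.5 N at the front edge lifts it slowly, more if fast
- lid_edge (a point): middle of the lid's front edge, at its underside (moves with the lid; 205 mm from the hinge line)
- hinge (a point): middle of the lid's hinge line, on the top of the case's back wall: 102.5 mm along the case's x from its origin, 150 mm up; the hinge runs along the case's y
- notch (a point): centre of the pry notch: a cut-out 60 mm wide (case y) and 10 mm high through the 4 mm front wall, just under the lid's front edge, its floor 140 mm and its top (the lid's underside) 150 mm above the table
- case_floor (a point): centre of the case's inner floor
- spatula: blade spatula lying on its rest, 200 mm long along its x, 0.11 kg: black handle 105 mm long, 16 mm wide, 18 mm high from x = -95 to +10 mm; flat steel blade 22 mm wide and 3 mm thick from x = +10 to +105 mm, 7 to 10 mm above the handle's underside. Origin under its centre of mass, at the height of the handle's underside
- spatula_grip (a point): a good place to hold the spatula: inside the handle, 20 mm behind its origin, 9 mm above its underside
- spatula_tip (a point): end of the spatula's blade, middle of its thickness
- rest: fixed steel rest of the spatula: base 170 by 70 mm, 5 mm thick, origin under its centre, z up; cross supports 35 mm high at x = -75 mm (for the handle) and 42 mm high at x = +60 mm (for the blade), with end lips 12 mm high, 48 mm apart; free space between them. The spatula starts with its origin 35 mm above the rest's origin, its x along the rest's x
- media_bottle: bystander: amber bottle 64 mm across, 150 mm tall; origin under its centre
- stopper_jar: bystander: low glass jar of rubber stoppers, 50 mm across, 40 mm tall; origin under its centre
- vial_block: bystander: white block 45 by 75 by 30 mm holding two vials; origin under its centre
Things that resemble listed ones, but are neither listed nor needed, are in the scene too. What is shaped like the cup1 but green or pink is not meant.

How it is judged:
By the outcome, as a careful person would: the job done as asked, in the order asked, and still so for the second after the job is handed in, with the robot touching nothing.
Of cup1, cup2, cup3, cup4 only 2 to 4 are there at a start; the rules pass over those that are not, and their reading is None.
At some moment in a run one of cup1, cup2, cup3, cup4 may be knocked a few centimetres aside while the robot is not near it.
It also fails if it takes over 210 s, if anything falls off the work surface, if the arm or the gripper's body presses on something with over 40 N, if the wrist force passes 120 N, or if a joint passes its speed limit or range.

## Working session

There is one attempt and no reset: what is moved stays moved. The work goes in short steps, Python scripts to look and compute and a tool call to move; the robot and the scene stay as the last step left them, time stands still between calls to the robot, and variables do not carry over. Pictures are saved under pics/ and viewed, at most 14 in all, crops included, and the job is handed in when it is done.

Besides the shell and the picture viewer there is one more tool, called as name([rows], argument=value, ...), one row to a line, values as JSON. drive_tool: Moves the arm, as the interface text tells. Its arguments: {"type":"object","properties":{"motion":{"type":"array","items":{"type":"array","items":{"type":"number"}}},"grip_force":{"type":"number"}},"required":["motion"]}

```bash
ls; mkdir -p pics
python3 - <<'E'
from station import r
import cv2,json
for n in("side","top"):
    im=r.get_image(n); cv2.imwrite(f"pics/{n}0.png",cv2.resize(im,None,fx=1.5,fy=1.5,interpolation=cv2.INTER_CUBIC))
    print(n,r.camera_model(n))
print(r.get_state())
E
```

```text
pics
side {'fov_y': 45.23758206115693, 'cx': 254.98009150713548, 'cy': 187.14291729935272, 'camera_from_world': array([[-0.81441042, -0.58018089, -0.01121641,  0.42511264],
       [ 0.36278181, -0.52413913,  0.77049823, -0.33175812],
       [-0.45290731,  0.62343268,  0.63734345, -0.86540689],
       [ 0.        ,  0.        ,  0.        ,  1.        ]])}
top {'fov_y': 55.92863501333287, 'cx': 253.69903844058774, 'cy': 191.88748559575217, 'camera_from_world': array([[ 0.00468197, -0.99996714,  0.00661868, -0.04038251],
       [ 0.99599357,  0.00525423,  0.08927043, -0.5922935 ],
       [-0.08930227,  0.0061742 ,  0.99598543, -1.02167219],
       [ 0.        ,  0.        ,  0.        ,  1.        ]])}
{'t': 0.1, 'q': array([-1.22748835e+00,  4.94112411e-01,  1.34607446e+00, -2.23245644e-05,
        1.30250095e+00, -9.55315692e-02]), 'joint_velocities': array([-0.00118093,  0.00057998, -0.00400183, -0.0014678 ,  0.00274141,
        0.00135273]), 'joint_efforts': array([ 2.75479761e-03, -8.80240917e+01, -3.82541692e+01,  7.07907393e-02,
        4.83933231e-02, -2.80467771e-05]), 'tcp_pos': array([ 0.26540136, -0.56542028,  0.17420149]), 'tcp_rot': array([-5.42058963e-04,  9.76023116e-01,  2.17666206e-01, -7.83448398e-05]), 'wrist_force': array([ 0.17088151, -0.40594027, -0.1975322 ]), 'ft_torque': array([ 0.03540079,  0.03269341, -0.0266477 ]), 'grasp_force': 0.0, 'finger_gap': 0.09154930785994285}
```

View pics/top0.png

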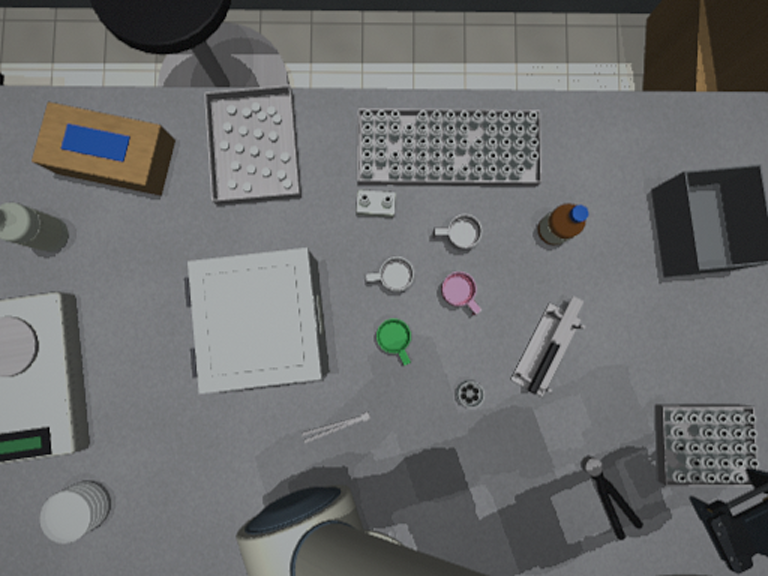

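View pics/side0.png

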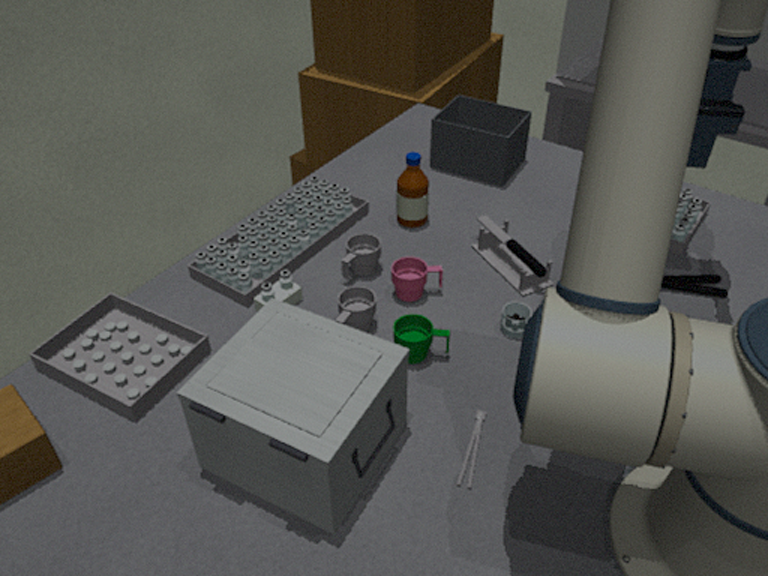

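The top view (1.5x) shows two steel cups, at (397,274) and (464,232), both with handles to the left. The pink (459,290) and green (393,338) cups are decoys. The case is at (255,320) with its front to the right, the spatula on its rest at (550,345), the bottle at (565,222), the jar at (470,394) and the vial block at (376,203). One enlarged crop will confirm this.

```bash
cat > h.py <<'E'
import numpy as np, cv2
from station import r
def K(m):
    f=192/np.tan(np.radians(m['fov_y']/2)); return f
def proj(n,P):
    m=r.camera_model(n); f=K(m); P=np.atleast_2d(P)
    c=(m['camera_from_world']@np.c_[P,np.ones(len(P))].T).T
    return np.c_[m['cx']+f*c[:,0]/-c[:,2], m['cy']-f*c[:,1]/-c[:,2]]
def back(n,uv,z):
    m=r.camera_model(n); f=K(m); T=m['camera_from_world']; R=T[:3,:3]; o=-R.T@T[:3,3]
    out=[]
    for u,v in np.atleast_2d(uv):
        d=R.T@np.array([(u-m['cx'])/f,-(v-m['cy'])/f,-1]); out.append(o+d*(z-o[2])/d[2])
    return np.array(out)
def crop(n,x0,y0,x1,y1,s,name):
    im=r.get_image(n); c=cv2.resize(im[y0:y1,x0:x1],None,fx=s,fy=s,interpolation=cv2.INTER_CUBIC)
    cv2.imwrite('pics/'+name,c)
E
python3 - <<'E'
from h import *
im=r.get_image("top")
a=cv2.resize(im[155:270,118:222],None,fx=5,fy=5,interpolation=cv2.INTER_CUBIC)[:,:,:]
crop("top",118,155,222,270,5,"case1.png")
crop("top",235,135,395,270,5,"cups1.png")
E
```

```text
(no output)
```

View pics/case1.png

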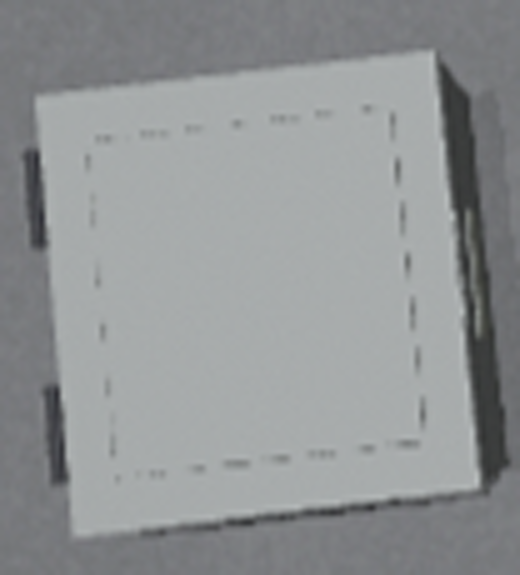

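Run:
```python
import cv2
a=cv2.imread('pics/cups1.png'); print(a.shape); cv2.imwrite('pics/cups1b.png',a[:600])
```

```text
(675, 800, 3)
```

View pics/cups1b.png

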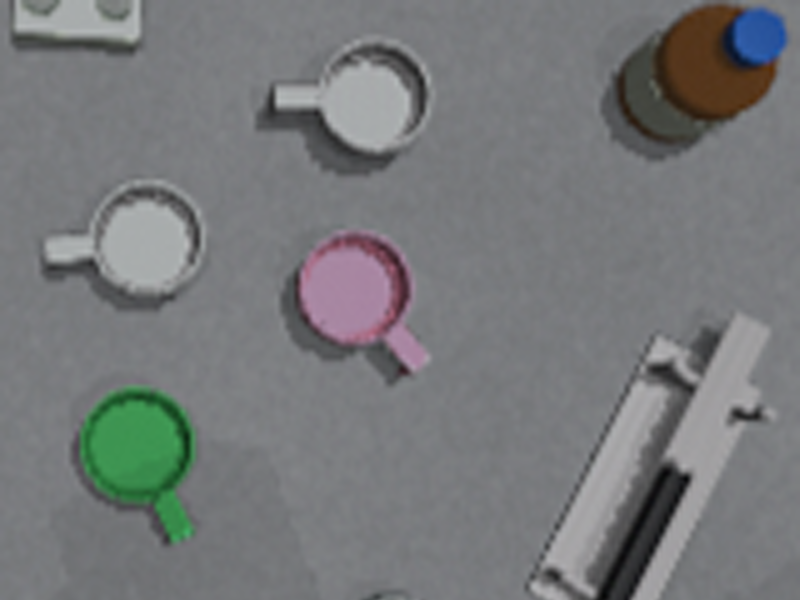

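Run:
```python
from h import *
np.set_printoptions(precision=4,suppress=True)
f=lambda p,o:(np.array(p)+.5)/5-.5+np.array(o)
c=back("top",f([(36,96),(434,50),(484,491),(74,537)],(118,155)),.154); print(c,c.mean(0))
# fit yaw: case x from right(front) to left(back)
xa=(c[0]-c[1])+(c[3]-c[2]); print("x dir yaw",np.degrees(np.arctan2(xa[1],xa[0])), [np.linalg.norm(c[i]-c[(i+1)%4]) for i in range(4)])
ya=(c[3]-c[0])+(c[2]-c[1]); print("-y? yaw",np.degrees(np.arctan2(ya[1],ya[0])))
o=(235,135)
for n,rim,h in(("A",(147,239),(45,253)),("B",(375,97),(272,98))):
    C=back("top",f(rim,o),.058)[0];H=back("top",f(h,o),.054)[0];d=H-C;print(n,C,np.degrees(np.arctan2(d[1],d[0])),np.linalg.norm(d[:2]))
t=back("top",f([(738,312),(772,330)],o),.045);t=t.mean(0);j=back("top",f((678,474),o),.045)[0]
d=t-j;print("spat tip",t,j,np.degrees(np.arctan2(d[1],d[0])),np.linalg.norm(d))
im=r.get_image("top")[190:275,325:400]
cv2.imwrite('pics/sp.png',cv2.resize(im,None,fx=7,fy=7,interpolation=cv2.INTER_CUBIC))
```

```text
[[0.6256 0.2923 0.154 ]
 [0.6505 0.0899 0.154 ]
 [0.4273 0.0611 0.154 ]
 [0.4038 0.2653 0.154 ]] [0.5268 0.1772 0.154 ]
x dir yaw 96.79512249433014 [np.float64(0.20395823025972806), np.float64(0.22506298401887526), np.float64(0.20556890806929085), np.float64(0.2235272090105387)]
-y? yaw -172.85352380798213
A [ 0.6167 -0.0661  0.058 ] 97.73651475529994 0.058051805855653095
B [ 0.6986 -0.1956  0.058 ] 90.13874090968949 0.058150994703190004
spat tip [ 0.573  -0.4133  0.045 ] [ 0.4861 -0.3672  0.045 ] -27.914041033937956 0.09840846512103477
```

View pics/sp.png

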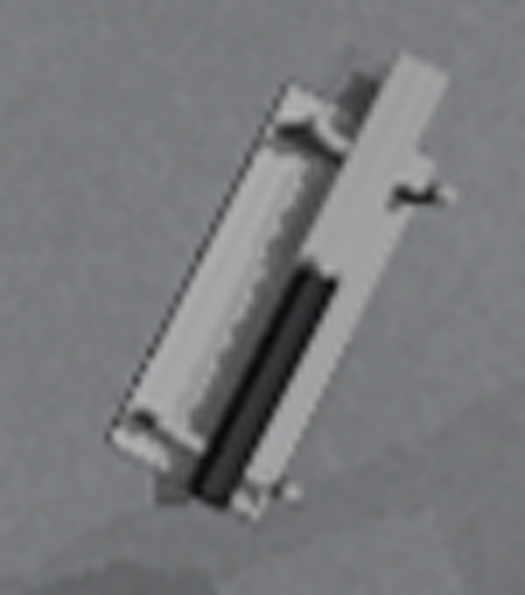

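Steel cups A and B are confirmed: plain grey with handles to the left. The spatula lies with its blade tip at the upper right and its handle end at (212,492) in the crop. Next I compute the grasp.

```bash
cat >> h.py <<'E'
np.set_printoptions(precision=4,suppress=True)
def yaw(s=None):
    from scipy.spatial.transform import Rotation as Ro
    s=s or r.get_state(); w,x,y,z=s['tcp_rot']; a=Ro.from_quat([x,y,z,w]).as_matrix()[:,0]; return np.degrees(np.arctan2(a[1],a[0]))
def go(x,y,z,yw):
    s=r.get_state(); d=(np.array([x,y,z])-s['tcp_pos'])/.5
    print("tcp",s['tcp_pos'],"yaw",round(yaw(s),2),"F",s['wrist_force'],"gap",s['finger_gap'],"t",s['t'],"-> frac",d,"turn",round((yw-yaw(s))/45,4))
E
python3 - <<'E'
from h import *
g=lambda p:(np.array(p)+.5)/7-.5+np.array((325,190))
t=back("top",g((425,62)),.045)[0]; a=back("top",g((318,272)),.053)[0]; b=back("top",g((212,490)),.053)[0]
print(t,a,b)
for p,q in((t,b),(a,b),(t,a)):
    d=p-q;print(np.degrees(np.arctan2(d[1],d[0])),np.linalg.norm(d[:2]))
u=(t-b)[:2]/np.linalg.norm((t-b)[:2]); gp=((a[:2]-.030*u)+(b[:2]+.075*u)+(t[:2]-.125*u))/3
print("grip",gp, "notch",back("top",(np.array((476,275))+.5)/5-.5+np.array((118,155)),.145))
go(gp[0],gp[1],.025,-28)
E
```

```text
[ 0.5741 -0.4124  0.045 ] [ 0.4889 -0.3641  0.053 ] [ 0.4024 -0.3198  0.053 ]
-28.35473188529625 0.1950810077500564
-27.139463264855472 0.09717030584034618
-29.56027318377599 0.09795424055103752
grip [ 0.465  -0.3528] notch [[0.5359 0.0677 0.145 ]]
tcp [ 0.2654 -0.5657  0.1745] yaw 25.14 F [ 0.2093  0.2829 -1.2222] gap 0.09085667064326872 t 0.3 -> frac [ 0.3991  0.4258 -0.299 ] turn -1.1809
```

drive_tool([
  [1, 0.1, 0.107, 0, -0.2],
  [1, 0.2, 0.213, 0, -0.4],
  [1, 0.3, 0.32, 0, -0.6],
  [1, 0.399, 0.426, 0, -0.8],
  [1, 0.399, 0.426, 0, -1],
  [1, 0.399, 0.426, -0.05, -1],
  [1, 0.399, 0.426, -0.1, -1],
  [1, 0.399, 0.426, -0.1, -1],
  [1, 0.399, 0.426, -0.1, -1],
])

```text
t: 1.2
tcp_pos: [0.4648, -0.3527, 0.1247]
tcp_rot: [-0.0, 0.985, -0.172, -0.0]
wrist_force: [-0.1, -0.5, -0.0]
finger_gap: 0.0915
grasp_force: 0.0
```

Run:
```python
from h import *
go(.465,-.3528,.025,-28)
crop("top",320,160,420,275,5,"sp2.png")
```

```text
tcp [ 0.4648 -0.3527  0.1247] yaw -19.79 F [-0.1171 -0.4976 -0.0237] gap 0.09151926521419408 t 1.2 -> frac [ 0.0004 -0.0001 -0.1994] turn -0.1824
```

View pics/sp2.png

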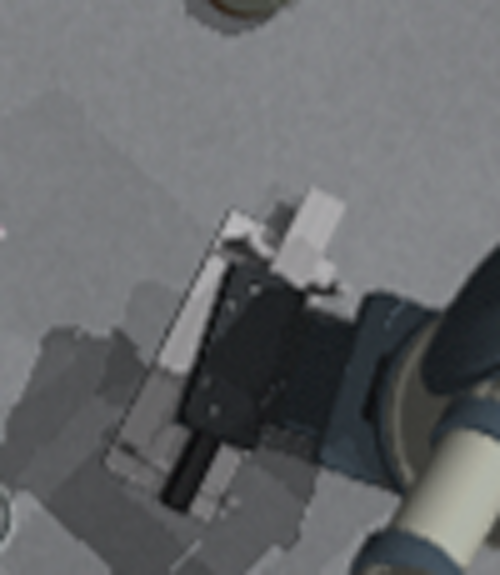

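The gripper is centred over the handle: fingers at about (245,340), handle end at (180,490). I descend and grip.

drive_tool([
  [1, 0, 0, -0.05, -0.18],
  [1, 0, 0, -0.1, -0.18],
  [1, 0, 0, -0.15, -0.18],
  [1, 0, 0, -0.199, -0.18],
  [1, 0, 0, -0.199, -0.18],
  [0, 0, 0, -0.199, -0.18],
  [0, 0, 0, -0.199, -0.18],
  [0, 0, 0, -0.199, -0.18],
  [0, 0, 0, -0.199, -0.18],
  [0, 0, 0, -0.199, -0.18],
  [0, 0, 0, -0.199, -0.18],
  [0, 0, 0, -0.199, -0.18],
], grip_force=50)

```text
t: 2.45
tcp_pos: [0.4651, -0.3527, 0.0253]
tcp_rot: [-0.0, 0.97, -0.242, -0.0]
wrist_force: [-0.6, -0.1, -0.2]
finger_gap: 0.038
grasp_force: 0.0
```

drive_tool([
  [0, 0, 0, 0, 0],
  [0, 0, 0, 0, 0],
  [0, 0, 0, 0, 0],
  [0, 0, 0, 0, 0],
  [0, 0, 0, 0, 0],
])

```text
t: 2.95
tcp_pos: [0.465, -0.3528, 0.0252]
tcp_rot: [0.0, 0.97, -0.242, 0.0]
wrist_force: [-1.0, -0.2, -0.3]
finger_gap: 0.0008
grasp_force: 0.0
```

Run:
```python
from h import *
a=cv2.resize(r.get_image("top")[190:275,320:410],None,fx=4,fy=4,interpolation=cv2.INTER_CUBIC)
b=cv2.resize(r.get_image("side")[110:210,290:400],None,fx=4,fy=4,interpolation=cv2.INTER_CUBIC)
H=max(a.shape[0],b.shape[0]); p=lambda i:cv2.copyMakeBorder(i,0,H-i.shape[0],0,0,0)
cv2.imwrite('pics/miss.png',cv2.hconcat([p(a),p(b)])[:600,:800])
```

```text
(no output)
```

View pics/miss.png

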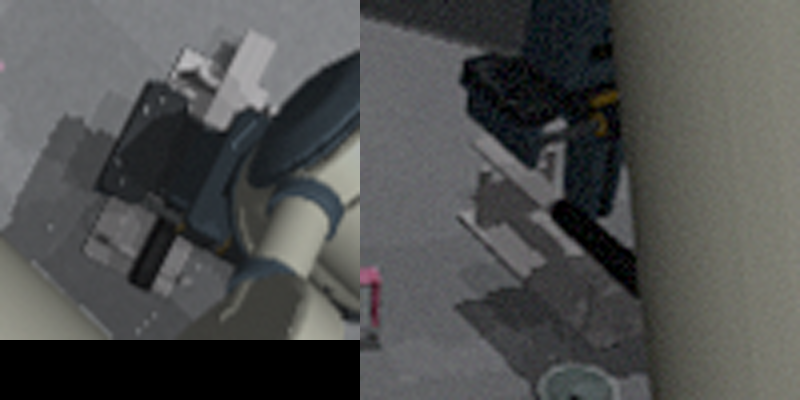

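```bash
cat >> h.py <<'E'
def tri(uvt,uvs):
    from scipy.optimize import least_squares
    fn=lambda P:np.r_[proj("top",P)[0]-uvt,proj("side",P)[0]-uvs]
    s=least_squares(fn,[.5,0,.05]); return s.x,s.fun
E
python3 - <<'E'
from h import *
im0=cv2.imread('pics/side0.png')
c=im0[180:330,420:620]; cv2.imwrite('pics/side_sp.png',cv2.resize(c,None,fx=4,fy=4,interpolation=cv2.INTER_CUBIC))
for n,p in (("tip",[.5741,-.4124,.045]),("end",[.4024,-.3198,.053]),("cupA",[.6167,-.0661,.058]),("cupB",[.6986,-.1956,.058]),("case0",[.6256,.2923,.154]),("case1",[.6505,.0899,.154]),("case2",[.4273,.0611,.154]),("case3",[.4038,.2653,.154])):
    print(n,proj("side",p)*1.5+.25)
E
```

```text
tip [[482.9566 215.9468]]
end [[543.5809 268.0419]]
cupA [[358.9953 298.2285]]
cupB [[365.8037 243.3728]]
case0 [[179.1804 391.8906]]
case1 [[273.7615 297.6174]]
case2 [[412.6403 348.4702]]
case3 [[330.4019 462.1225]]
```

View pics/side_sp.png

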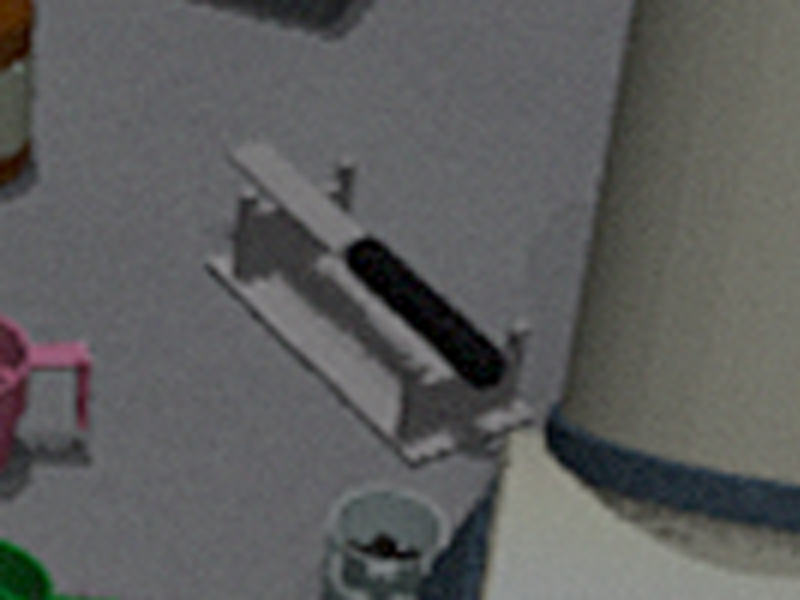

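Run:
```python
from h import *
s=r.get_state(); t=s['tcp_pos']; print(t,yaw(),s['finger_gap'],s['wrist_force'])
for P in (t,t+[0,0,.019],t+[0,0,.1]):
    a=proj("top",P)[0];b=proj("side",P)[0]
    print(a,(a-[320,190])*4,b,(b-[290,110])*4+[360,0])
print(tri(np.array([(425.5/7-.5)+325,62.5/7-.5+190]),np.array([482.5,217.5])/1.5-.17))
print(tri(np.array([(212.5/7-.5)+325,490.5/7-.5+190]),np.array([541,274.])/1.5-.17))
```

```text
[ 0.4651 -0.3528  0.0252] -27.95771913853668 0.00041528520745316434 [-0.0943 -0.5394  0.6463]
[363.1203 236.6323] [172.4812 186.529 ] [345.2704 172.2719] [581.0817 249.0877]
[365.1922 236.8607] [180.769  187.4429] [346.0554 166.8087] [584.2215 227.2346]
[374.9604 237.9378] [219.8418 191.7514] [349.5772 142.2973] [598.3086 129.1891]
(array([ 0.5749, -0.414 ,  0.0402]), array([-0.0958, -0.1585,  0.1921, -0.011 ]))
(array([ 0.4035, -0.3228,  0.0374]), array([-0.5273, -0.9264,  1.0136, -0.1097]))
```

Run:
```python
from h import *
print(proj("top",[[.2654,-.5654,.1742],[.2654,-.5654,.2142]])*1.5, proj("side",[[.2654,-.5654,.1742]])*1.5)
im=r.get_image("side"); s=r.get_state(); P=proj("side",s['tcp_pos'])[0]; print(P)
a=im[125:195,310:375].copy(); a=cv2.resize(a,None,fx=8,fy=8,interpolation=cv2.INTER_CUBIC); a=np.clip(a.astype(float)*1.6,0,255).astype(np.uint8)
q=((P-[310,125]+.5)*8).astype(int); cv2.drawMarker(a,tuple(int(v) for v in q),(0,0,255),cv2.MARKER_CROSS,12)
cv2.imwrite('pics/z1.png',a)
```

```text
[[707.3757 483.2706]
 [723.1314 490.2712]] [[683.8746 170.8141]]
[345.2738 172.267 ]
```

View pics/z1.png

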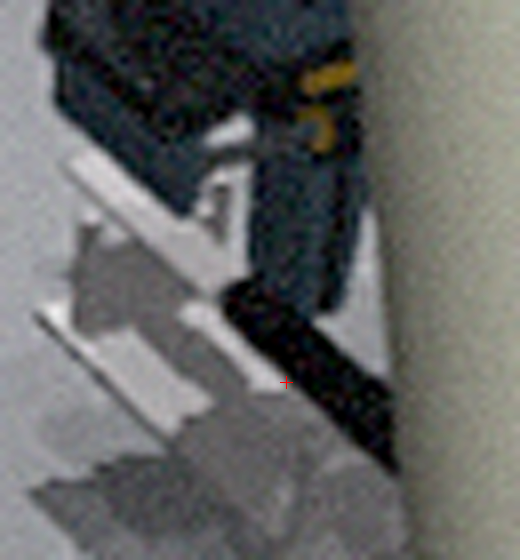

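Run:
```python
from h import *
s=r.get_state(); t=s['tcp_pos'];q=s['q'];print(q,np.degrees(np.arctan2(t[1],t[0])),np.degrees(q[0]),yaw())
for t,q1 in((t,q[0]),(np.array([.2654,-.5654]),-1.2275)):
    rr=np.hypot(t[0],t[1]);print("lateral",rr*np.sin(np.arctan2(t[1],t[0])-q1), rr)
a=cv2.imread('pics/top0.png')[420:576,600:768]
a=np.clip(cv2.resize(a,None,fx=4.5,fy=3.8,interpolation=cv2.INTER_CUBIC)*1.8,0,255).astype(np.uint8)
T=np.array([.2654,-.5654,.1742]); y=np.array([.425,-.905,0])
for P,c in((T,(0,0,255)),(T+.045*y,(0,255,255)),(T-.045*y,(0,255,0)),(T+[0,0,.079],(255,0,255))):
    p=(proj("top",P)[0]*1.5-[600,420])*[4.5,3.8]; cv2.drawMarker(a,tuple(int(v) for v in p),c,cv2.MARKER_CROSS,16,2)
print(a.shape);cv2.imwrite('pics/g0.png',a)
```

```text
[-0.7513  0.6174  1.6018  0.      0.9223  1.3075] -37.186109437807325 -43.046614448754426 -27.96060138599504
lateral 0.05960356966062815 0.5837372501567157
lateral 0.05960435296145792 0.6245913223860863
(593, 756, 3)
```

View pics/g0.png

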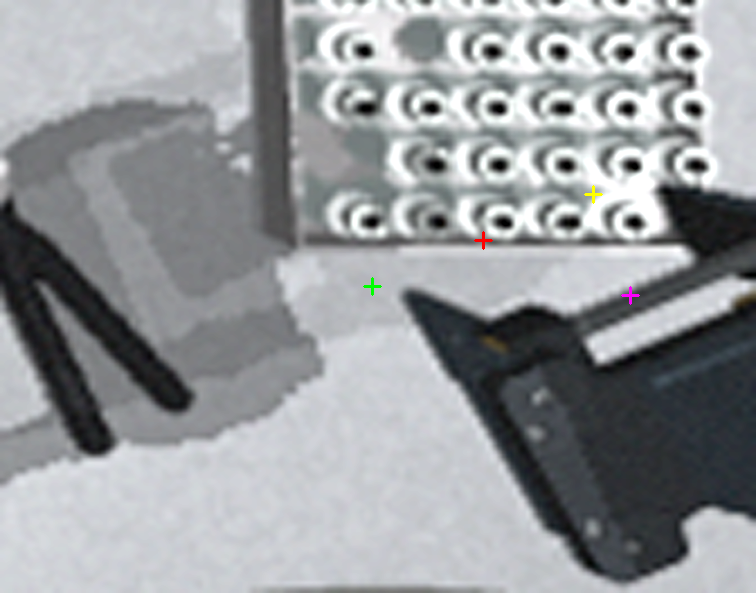

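The fingertips appear higher in both views than the reported TCP suggests, so they closed above the handle. I open, go about 15 mm lower (still clear of the rest's base even if the reading is right), and close again.

drive_tool([
  [1, 0, 0, 0, 0],
  [1, 0, 0, 0, 0],
  [1, 0, 0, 0, 0],
  [1, 0, 0, 0, 0],
  [1, 0, 0, 0, 0],
  [1, 0, 0, 0, 0],
  [1, 0, 0, 0, 0],
  [1, 0, 0, 0, 0],
  [1, 0, 0, 0, 0],
  [1, 0, 0, -0.01, 0],
  [1, 0, 0, -0.02, 0],
  [1, 0, 0, -0.03, 0],
])

```text
t: 4.3
tcp_pos: [0.4649, -0.3527, 0.0096]
tcp_rot: [-0.0, 0.97, -0.242, -0.0]
wrist_force: [-0.7, -0.3, -0.7]
finger_gap: 0.0905
grasp_force: 0.0
```

drive_tool([
  [0, 0, 0, 0, 0],
  [0, 0, 0, 0, 0],
  [0, 0, 0, 0, 0],
  [0, 0, 0, 0, 0],
  [0, 0, 0, 0, 0],
  [0, 0, 0, 0, 0],
  [0, 0, 0, 0, 0],
  [0, 0, 0, 0, 0],
  [0, 0, 0, 0, 0],
  [0, 0, 0, 0, 0],
  [0, 0, 0, 0, 0],
  [0, 0, 0, 0, 0],
], grip_force=20)

```text
t: 5.5
tcp_pos: [0.465, -0.3528, 0.0102]
tcp_rot: [-0.0, 0.97, -0.242, -0.0]
wrist_force: [0.9, -0.3, 0.1]
finger_gap: 0.0159
grasp_force: 20.0
```

Caught: the gap is 16 mm, so the real tips sit about 28 mm higher than reported. I regrip 14 mm lower for full pad contact.

drive_tool([
  [0.5, 0, 0, 0, 0],
  [0.5, 0, 0, 0, 0],
  [0.5, 0, 0, 0, 0],
  [0.5, 0, 0, -0.008, 0],
  [0.5, 0, 0, -0.016, 0],
  [0.5, 0, 0, -0.024, 0],
  [0.5, 0, 0, -0.028, 0],
  [0, 0, 0, -0.028, 0],
  [0, 0, 0, -0.028, 0],
  [0, 0, 0, -0.028, 0],
  [0, 0, 0, -0.028, 0],
  [0, 0, 0, -0.028, 0],
], grip_force=50)

```text
t: 6.7
tcp_pos: [0.4651, -0.3529, -0.0037]
tcp_rot: [0.0, 0.97, -0.242, 0.0]
wrist_force: [0.2, -0.6, 0.9]
finger_gap: 0.0157
grasp_force: 50.0
```

drive_tool([
  [0, 0, 0, 0, 0],
  [0, 0, 0, 0, 0],
  [0, 0, 0, 0, 0],
  [0, 0, 0, 0.02, 0],
  [0, 0, 0, 0.06, 0],
  [0, 0, 0, 0.12, 0],
  [0, 0, 0, 0.2, 0],
  [0, 0, 0, 0.3, 0],
  [0, 0, 0, 0.4, 0],
  [0, 0, 0, 0.45, 0],
  [0, 0, 0, 0.45, 0],
  [0, 0, 0, 0.45, 0],
])

```text
t: 7.9
tcp_pos: [0.4649, -0.3526, 0.2215]
tcp_rot: [0.0, 0.97, -0.242, 0.0]
wrist_force: [0.8, -0.1, -1.5]
finger_gap: 0.0156
grasp_force: 50.0
```

Run:
```python
from h import *
go(.465,-.3528,.025,-28); s=r.get_state();t=s['tcp_pos']
im=r.get_image("side"); P=proj("side",t)[0]; print(P,proj("top",t))
u=np.array([np.cos(np.radians(-28)),np.sin(np.radians(-28)),0])
def cr(n,f):
    im=r.get_image(n); P=proj(n,t)[0]; x0=int(max(0,min(P[0]-45,512-95))); y0=int(max(0,P[1]-75))
    a=cv2.resize(im[y0:y0+135,x0:x0+95],None,fx=f,fy=f,interpolation=cv2.INTER_CUBIC); a=np.clip(a*1.6,0,255).astype(np.uint8)
    for Q,c in((t,(0,0,255)),(t+.125*u+[0,0,.0185],(0,255,255)),(t+.125*u+[0,0,.0485],(0,255,0))):
        p=(proj(n,Q)[0]-[x0,y0]+.5)*f; cv2.drawMarker(a,tuple(int(v) for v in p),c,cv2.MARKER_CROSS,12,1)
    return a
a=cr("top",4);b=cr("side",4);h=min(a.shape[0],b.shape[0]);cv2.imwrite('pics/held.png',cv2.hconcat([a[:h],b[:h]]))
```

```text
tcp [ 0.4649 -0.3526  0.2215] yaw -27.96 F [ 0.8132 -0.079  -1.5236] gap 0.015604499609580975 t 7.9 -> frac [ 0.0003 -0.0004 -0.393 ] turn -0.0009
[354.2108 110.3592] [[388.9271 239.567 ]]
```

View pics/held.png

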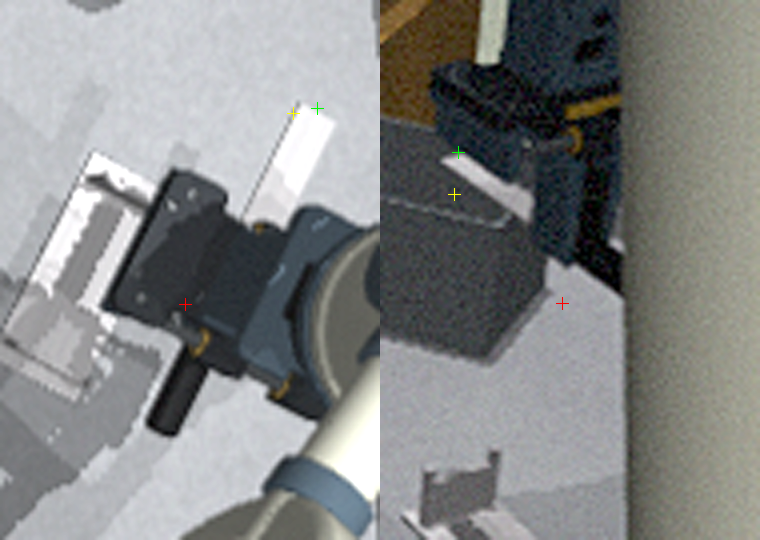

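The held blade matches the green marker (+30 mm) in both views, at (318,113) in the top crop and (452,160) in the side crop. So the blade's mid height is the reported TCP z plus 47 mm. Now to the notch.

drive_tool([
  [0, 0.03, 0.09, 0, 0.15],
  [0, 0.06, 0.18, 0, 0.3],
  [0, 0.09, 0.27, 0, 0.45],
  [0, 0.12, 0.36, 0, 0.6],
  [0, 0.15, 0.45, 0, 0.75],
  [0, 0.186, 0.55, 0, 0.9],
  [0, 0.186, 0.55, 0, 1],
  [0, 0.186, 0.55, 0, 1],
  [0, 0.186, 0.55, 0, 1],
])

```text
t: 8.95
tcp_pos: [0.5575, -0.0782, 0.2204]
tcp_rot: [-0.0, 0.989, 0.147, -0.001]
wrist_force: [-0.3, -0.4, -1.9]
finger_gap: 0.0155
grasp_force: 50.0
```

drive_tool([
  [0, 0, 0, 0, 0.15],
  [0, 0, 0, 0, 0.3],
  [0, 0, 0, 0, 0.45],
  [0, 0, 0, 0, 0.6],
  [0, 0, 0, 0, 0.75],
  [0, 0, 0, 0, 0.9],
  [0, 0, 0, 0, 1],
  [0, 0, 0, 0, 1],
  [0, 0, 0, 0, 1],
])

```text
t: 9.85
tcp_pos: [0.5577, -0.0787, 0.221]
tcp_rot: [-0.0, 0.858, 0.513, -0.0]
wrist_force: [-0.6, -0.3, -1.5]
finger_gap: 0.0157
grasp_force: 50.0
```

Run:
```python
from h import *
go(.558,-.0785,.098,97)
```

```text
tcp [ 0.5577 -0.0787  0.221 ] yaw 61.74 F [-0.6396 -0.3126 -1.5341] gap 0.01573121156240003 t 9.85 -> frac [ 0.0005  0.0003 -0.246 ] turn 0.7835
```

drive_tool([
  [0, 0, 0, 0, 0.15],
  [0, 0, 0, 0, 0.3],
  [0, 0, 0, 0, 0.45],
  [0, 0, 0, 0, 0.6],
  [0, 0, 0, 0, 0.78],
  [0, 0, 0, -0.05, 0.784],
  [0, 0, 0, -0.1, 0.784],
  [0, 0, 0, -0.15, 0.784],
  [0, 0, 0, -0.2, 0.784],
  [0, 0, 0, -0.246, 0.784],
  [0, 0, 0, -0.246, 0.784],
  [0, 0, 0, -0.246, 0.784],
])

```text
t: 11.05
tcp_pos: [0.5581, -0.0781, 0.0986]
tcp_rot: [-0.0, 0.661, 0.75, -0.0]
wrist_force: [-0.6, -0.2, 0.1]
finger_gap: 0.0158
grasp_force: 50.0
```

Run:
```python
from h import *
go(.558,-.0785,.098,97);s=r.get_state();t=s['tcp_pos']
u=np.array([np.cos(np.radians(97)),np.sin(np.radians(97)),0])
def cr(n,f,x0,y0,x1,y1):
    im=r.get_image(n)
    a=cv2.resize(im[y0:y1,x0:x1],None,fx=f,fy=f,interpolation=cv2.INTER_CUBIC); a=np.clip(a*1.5,0,255).astype(np.uint8)
    for Q,c in((t+.123*u+[0,0,.047],(0,255,255)),):
        p=(proj(n,Q)[0]-[x0,y0]+.5)*f; cv2.drawMarker(a,tuple(int(v) for v in p),c,cv2.MARKER_CROSS,10,1)
    return a
a=cr("top",5,185,155,265,255);b=cr("side",5,170,170,245,270);cv2.imwrite('pics/ins.png',cv2.hconcat([a,b]))
```

```text
tcp [ 0.5581 -0.0781  0.0986] yaw 97.2 F [-0.5882 -0.1594  0.124 ] gap 0.015757714866932372 t 11.05 -> frac [-0.0001 -0.0008 -0.0012] turn -0.0045
```

View pics/ins.png

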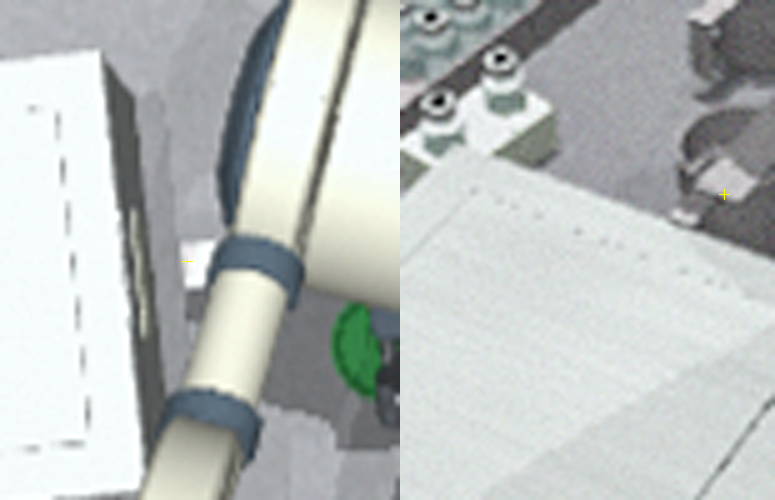

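The blade tip is level with the notch: tip at (183,265), notch at (140,270). Inserting.

drive_tool([
  [0, -0.003, 0.02, 0, 0],
  [0, -0.005, 0.04, 0, 0],
  [0, -0.008, 0.06, 0, 0],
  [0, -0.009, 0.07, 0, 0],
  [0, -0.01, 0.08, 0, 0],
  [0, -0.011, 0.09, 0, 0],
  [0, -0.012, 0.1, 0, 0],
  [0, -0.0134, 0.109, 0, 0],
  [0, -0.0134, 0.109, 0, 0],
  [0, -0.0134, 0.109, 0, 0],
])

```text
t: 12.15
tcp_pos: [0.5514, -0.0233, 0.0982]
tcp_rot: [0.0, 0.66, 0.751, -0.0]
wrist_force: [0.0, -1.1, -1.3]
finger_gap: 0.0156
grasp_force: 50.0
```

Run:
```python
from h import *
go(.558,-.0785,.098,97)
# arc: tip at s along lid; shift from start
s=.18; u=np.array([np.cos(np.radians(97)),np.sin(np.radians(97))])
for th in (5,10,20,30,40,50,60,70,80,90,95,100):
    a=np.radians(th); h=s*(1-np.cos(a)); z=s*np.sin(a)+.0035; print(th,np.round(np.r_[u*h,z]/.5,3))
```

```text
tcp [ 0.5514 -0.0233  0.0982] yaw 97.33 F [ 0.0362 -1.1415 -1.3198] gap 0.015585436257707721 t 12.15 -> frac [ 0.0133 -0.1104 -0.0004] turn -0.0073
5 [-0.     0.001  0.038]
10 [-0.001  0.005  0.07 ]
20 [-0.003  0.022  0.13 ]
30 [-0.006  0.048  0.187]
40 [-0.01   0.084  0.238]
50 [-0.016  0.128  0.283]
60 [-0.022  0.179  0.319]
70 [-0.029  0.235  0.345]
80 [-0.036  0.295  0.362]
90 [-0.044  0.357  0.367]
95 [-0.048  0.388  0.366]
100 [-0.051  0.419  0.362]
```

drive_tool([
  [0, 0, 0, 0.008, 0],
  [0, 0, 0.001, 0.018, 0],
  [0, 0, 0.001, 0.028, 0],
  [0, 0, 0.001, 0.038, 0],
  [0, 0, 0.002, 0.05, 0],
  [0, -0.001, 0.004, 0.06, 0],
  [0, -0.001, 0.006, 0.072, 0],
  [0, -0.001, 0.009, 0.085, 0],
  [0, -0.002, 0.012, 0.097, 0],
  [0, -0.002, 0.015, 0.108, 0],
  [0, -0.003, 0.018, 0.12, 0],
  [0, -0.003, 0.022, 0.13, 0],
])

```text
t: 13.35
tcp_pos: [0.5499, -0.0121, 0.1638]
tcp_rot: [0.0, 0.661, 0.751, 0.0]
wrist_force: [0.4, -0.7, -1.2]
finger_gap: 0.0158
grasp_force: 50.0
```

drive_tool([
  [0, 0, 0.004, 0.01, 0],
  [0, 0, 0.009, 0.02, 0],
  [0, -0.001, 0.014, 0.034, 0],
  [0, -0.002, 0.02, 0.046, 0],
  [0, -0.003, 0.026, 0.057, 0],
  [0, -0.004, 0.033, 0.068, 0],
  [0, -0.005, 0.041, 0.079, 0],
  [0, -0.006, 0.05, 0.09, 0],
  [0, -0.007, 0.062, 0.108, 0],
  [0, -0.009, 0.074, 0.122, 0],
  [0, -0.011, 0.09, 0.138, 0],
  [0, -0.013, 0.106, 0.153, 0],
])

```text
t: 14.55
tcp_pos: [0.5433, 0.0414, 0.2405]
tcp_rot: [0.0, 0.661, 0.751, 0.0]
wrist_force: [1.1, -1.3, -2.4]
finger_gap: 0.0157
grasp_force: 50.0
```

Run:
```python
from h import *
go(.4,0,.1,97)
cv2.imwrite('pics/lift.png',cv2.hconcat([r.get_image("top")[60:300,80:330],r.get_image("side")[60:300,80:330]]))
```

```text
tcp [0.5433 0.0414 0.2405] yaw 97.32 F [ 1.1383 -1.2948 -2.4401] gap 0.015700372416386048 t 14.55 -> frac [-0.2865 -0.0829 -0.2809] turn -0.0071
```

View pics/lift.png

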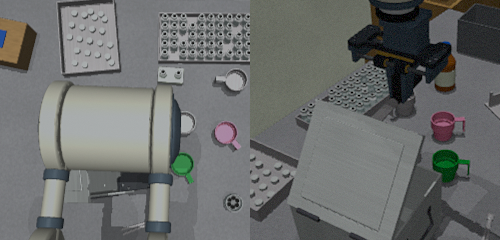

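The lid is up about 50° on the blade in the side half, with the cups undisturbed. Continuing over upright.

drive_tool([
  [0, -0.001, 0.012, 0.01, 0],
  [0, -0.003, 0.025, 0.019, 0],
  [0, -0.004, 0.038, 0.028, 0],
  [0, -0.006, 0.051, 0.036, 0],
  [0, -0.008, 0.065, 0.043, 0],
  [0, -0.01, 0.079, 0.05, 0],
  [0, -0.011, 0.093, 0.056, 0],
  [0, -0.013, 0.107, 0.062, 0],
  [0, -0.015, 0.122, 0.067, 0],
  [0, -0.017, 0.137, 0.072, 0],
  [0, -0.018, 0.152, 0.076, 0],
  [0, -0.02, 0.167, 0.079, 0],
])

```text
t: 15.85
tcp_pos: [0.5332, 0.1249, 0.2793]
tcp_rot: [-0.0, 0.66, 0.751, -0.0]
wrist_force: [-0.5, -0.1, -1.5]
finger_gap: 0.0155
grasp_force: 50.0
```

drive_tool([
  [0, -0.002, 0.015, 0.002, 0],
  [0, -0.004, 0.031, 0.003, 0],
  [0, -0.006, 0.047, 0.004, 0],
  [0, -0.008, 0.062, 0.005, 0],
  [0, -0.01, 0.078, 0.005, 0],
  [0, -0.012, 0.093, 0.004, 0],
  [0, -0.013, 0.108, 0.002, 0],
  [0, -0.015, 0.124, 0, 0],
  [0, -0.016, 0.13, 0, 0],
  [0, -0.016, 0.13, 0, 0],
  [0, -0.016, 0.13, 0, 0],
  [0, -0.016, 0.13, 0, 0],
])

```text
t: 17.05
tcp_pos: [0.5254, 0.189, 0.2793]
tcp_rot: [0.0, 0.661, 0.751, 0.0]
wrist_force: [-0.6, 0.0, -0.4]
finger_gap: 0.0158
grasp_force: 50.0
```

Run:
```python
from h import *
go(.558,-.0785,.28,97)
```

```text
tcp [0.5254 0.189  0.2793] yaw 97.3 F [-0.6387  0.0087 -0.4076] gap 0.01580821806181287 t 17.05 -> frac [ 0.0651 -0.5349  0.0015] turn -0.0067
```

drive_tool([
  [0, 0.012, -0.09, 0, 0],
  [0, 0.024, -0.18, 0, 0],
  [0, 0.036, -0.27, 0, 0],
  [0, 0.048, -0.36, 0, 0],
  [0, 0.06, -0.45, 0, 0],
  [0, 0.065, -0.535, -0.05, -0.12],
  [0, 0.065, -0.6, -0.1, -0.28],
  [0, 0.065, -0.7, -0.12, -0.45],
  [0, 0.03, -0.8, -0.12, -0.63],
  [0, -0.02, -0.9, -0.12, -0.8],
  [0, -0.07, -1, -0.12, -0.95],
  [0, -0.121, -1, -0.12, -1],
])

```text
t: 18.25
tcp_pos: [0.4642, -0.315, 0.219]
tcp_rot: [0.001, 0.899, 0.438, 0.0]
wrist_force: [-0.1, -1.0, -0.8]
finger_gap: 0.0159
grasp_force: 50.0
```

drive_tool([
  [0, 0, -0.04, 0, -0.15],
  [0, 0, -0.08, 0, -0.3],
  [0, 0, -0.08, 0, -0.45],
  [0, 0, -0.08, 0, -0.6],
  [0, 0, -0.08, 0, -0.75],
  [0, 0, -0.08, 0, -0.9],
  [0, 0, -0.08, 0, -1],
  [0, 0, -0.08, 0, -1],
  [0, 0, -0.08, 0, -1],
])

```text
t: 19.15
tcp_pos: [0.4647, -0.3509, 0.2192]
tcp_rot: [0.0, 0.998, 0.065, -0.0]
wrist_force: [-0.8, -0.4, -1.0]
finger_gap: 0.0154
grasp_force: 50.0
```

Run:
```python
from h import *
go(.465,-.3528,-.003,-27.96)
import cv2
a=r.get_image("top"); cv2.imwrite('pics/t_free.png',a)
# lid check: predicted corners at 1.85
u=np.array([np.cos(np.radians(97)),np.sin(np.radians(97)),0]);v=np.array([-u[1],u[0],0]);H=np.array([.5143,.279,.15])
for th in(0,1.57,1.85):
  for w in(-.11,.11):
    print(th,w,proj("top",H-u*.205*np.cos(th)+[0,0,.205*np.sin(th)]+v*w), proj("top",H+v*w))
g=cv2.cvtColor(a,cv2.COLOR_BGR2GRAY)
print(g[200:250:10,95:225:6])
```

```text
tcp [ 0.4647 -0.3509  0.2192] yaw 7.45 F [-0.7514 -0.3516 -0.9757] gap 0.015385296990724022 t 19.15 -> frac [ 0.0006 -0.0037 -0.4444] turn -0.787
0 -0.11 [[204.9614 165.6563]] [[125.283  174.8564]]
0 0.11 [[214.1713 251.5574]] [[132.8294 261.284 ]]
1.57 -0.11 [[ 89.7277 160.8637]] [[125.283  174.8564]]
1.57 0.11 [[ 98.4886 272.0206]] [[132.8294 261.284 ]]
1.85 -0.11 [[ 63.3471 164.7763]] [[125.283  174.8564]]
1.85 0.11 [[ 71.3034 274.9522]] [[132.8294 261.284 ]]
[[ 98  98  98  99  99 102  65  66  67 182 187 186 186 187 187 186 187 187
  188 120 118 134]
 [ 99  99  98 100  99 101  67  65  67 185 186 187 187 187 187 187 187 187
  187 193  65 133]
 [101  99  99 102 101 100 102  67  67 188 186 187 186 187 185 187 187 187
  187 189  68 121]
 [ 99  97  98 101 100 104 182  67  66 183 187 186 186 186 186 186 187 187
  186 187  64 114]
 [ 96  98  98  99  99 100 101  65  67 145 187 187 186 185 187 186 187 186
  187 186  63 114]]
```

drive_tool([
  [0, 0, -0.0037, 0, -0.15],
  [0, 0, -0.0037, 0, -0.3],
  [0, 0, -0.0037, 0, -0.45],
  [0, 0, -0.0037, 0, -0.6],
  [0, 0, -0.0037, 0, -0.75],
  [0, 0.0006, -0.0037, 0, -0.787],
  [0, 0.0006, -0.0037, -0.08, -0.787],
  [0, 0.0006, -0.0037, -0.16, -0.787],
  [0, 0.0006, -0.0037, -0.24, -0.787],
  [0, 0.0006, -0.0037, -0.32, -0.787],
  [0, 0.0006, -0.0037, -0.32, -0.787],
  [0, 0.0006, -0.0037, -0.32, -0.787],
])

```text
t: 20.4
tcp_pos: [0.4652, -0.3527, 0.0598]
tcp_rot: [-0.0, 0.97, -0.242, -0.0]
wrist_force: [-0.0, 0.1, 0.3]
finger_gap: 0.0155
grasp_force: 50.0
```

Run:
```python
from h import *
go(.465,-.3528,-.003,-27.96)
```

```text
tcp [ 0.4652 -0.3527  0.0598] yaw -27.98 F [-0.001   0.0653  0.3033] gap 0.015496625439849152 t 20.4 -> frac [-0.0004 -0.0001 -0.1257] turn 0.0006
```

drive_tool([
  [0, 0, 0, -0.03, 0],
  [0, 0, 0, -0.06, 0],
  [0, 0, 0, -0.085, 0],
  [0, 0, 0, -0.105, 0],
  [0, 0, 0, -0.115, 0],
  [0, 0, 0, -0.122, 0],
  [0, 0, 0, -0.126, 0],
  [0, 0, 0, -0.126, 0],
  [0, 0, 0, -0.126, 0],
  [0.3, 0, 0, -0.126, 0],
  [0.6, 0, 0, -0.126, 0],
  [0.6, 0, 0, -0.126, 0],
])

```text
t: 21.6
tcp_pos: [0.4652, -0.3527, -0.0036]
tcp_rot: [0.0, 0.97, -0.243, 0.0]
wrist_force: [-0.1, 0.3, 0.1]
finger_gap: 0.037
grasp_force: 0.0
```

drive_tool([
  [0.6, 0, 0, 0, 0],
  [0.6, 0, 0, 0, 0],
  [0.6, 0, 0, 0, 0],
  [0.6, 0, 0, 0.05, 0],
  [0.6, 0, 0, 0.12, 0],
  [0.6, 0, 0, 0.2, 0],
  [1, 0, 0, 0.3, 0.1],
  [1, 0, 0, 0.4, 0.2],
  [1, 0.1, 0, 0.5, 0.35],
  [1, 0.1, 0, 0.5, 0.5],
  [1, 0.1, 0.1, 0.5, 0.65],
  [1, 0.1, 0.1, 0.5, 0.65],
])

```text
t: 22.8
tcp_pos: [0.5153, -0.2985, 0.2467]
tcp_rot: [-0.001, 1.0, 0.014, 0.0]
wrist_force: [0.4, -1.1, 0.6]
finger_gap: 0.091
grasp_force: 0.0
```

```bash
cat >> h.py <<'E'
def cups(im=None):
    im=r.get_image("top") if im is None else im
    hsv=cv2.cvtColor(im,cv2.COLOR_BGR2HSV); m=((hsv[...,1]<40)&(hsv[...,2]>125)).astype(np.uint8)
    m[:, :225]=0; m[:,380:]=0; m[:130]=0; m[270:]=0
    m=cv2.morphologyEx(m,cv2.MORPH_CLOSE,np.ones((3,3)))
    n,l,st,c=cv2.connectedComponentsWithStats(m)
    return [(c[i].round(1),st[i]) for i in range(1,n) if 150<st[i][4]<1500]
E
python3 - <<'E'
from h import *
a=cv2.imread('pics/top0.png'); a=cv2.resize(a,(512,384),interpolation=cv2.INTER_AREA)
print(cups(a)); print(cups()); print(cups(cv2.imread('pics/t_free.png')))
go(.6167,-.0661,.1,60)
E
```

```text
[]
[(array([363.3, 254.8]), array([342, 236,  38,  34, 353], dtype=int32)), (array([305.4, 261.2]), array([287, 247,  41,  23, 387], dtype=int32))]
[]
tcp [ 0.5152 -0.3005  0.2465] yaw 1.34 F [-0.2939 -0.2465  0.1733] gap 0.09079497664198592 t 22.85 -> frac [ 0.203   0.4688 -0.2931] turn 1.3037
```

```bash
cat >> h.py <<'E'
def track():
    ref=cv2.resize(cv2.imread('pics/cups1.png'),(160,135),interpolation=cv2.INTER_AREA); im=r.get_image("top")
    for n,(cx,cy,hx,hy) in {"A":(29,47.4,8,50),"B":(75,19,54,19)}.items():
        x0,y0=int(cx-23),int(max(cy-15,0)); t=ref[y0:y0+30,x0:x0+38]
        R=im[100:270,200:400]; m=cv2.matchTemplate(R,t,cv2.TM_CCOEFF_NORMED); _,v,_,p=cv2.minMaxLoc(m)
        print(n,"score",round(v,3),"shift px",p[0]+200-(x0+235),p[1]+100-(y0+135))
E
python3 - <<'E'
from h import *
track()
E
```

```text
A score 0.996 shift px 0 0
B score 0.913 shift px 6 -15
```

Cup A is unmoved. Cup B appears to have been knocked by about (+6,-15) px, so I'll look again before reaching for it. Taking cup A now.

drive_tool([
  [0.85, 0.03, 0.08, 0, 0.15],
  [0.85, 0.06, 0.16, -0.04, 0.3],
  [0.85, 0.1, 0.24, -0.08, 0.45],
  [0.85, 0.14, 0.32, -0.12, 0.6],
  [0.85, 0.17, 0.4, -0.16, 0.75],
  [0.85, 0.203, 0.469, -0.2, 0.9],
  [0.85, 0.203, 0.469, -0.2, 1],
  [0.85, 0.203, 0.469, -0.2, 1],
  [0.85, 0.203, 0.469, -0.2, 1],
])

```text
t: 23.8
tcp_pos: [0.6167, -0.0691, 0.1463]
tcp_rot: [0.0, 0.921, 0.39, 0.0]
wrist_force: [-0.7, -1.0, 0.1]
finger_gap: 0.0775
grasp_force: 0.0
```

drive_tool([
  [0.85, 0, 0, 0, 0.15],
  [0.85, 0, 0, 0, 0.304],
  [0.85, 0, 0, 0, 0.304],
])

```text
t: 24.1
tcp_pos: [0.6167, -0.0694, 0.1468]
tcp_rot: [0.0, 0.867, 0.498, 0.0]
wrist_force: [0.4, -0.7, 0.3]
finger_gap: 0.0776
grasp_force: 0.0
```

Run:
```python
from h import *
go(.6167,-.0661,.007,60)
```

```text
tcp [ 0.6167 -0.0694  0.1468] yaw 59.75 F [ 0.3653 -0.6507  0.254 ] gap 0.07763718954591672 t 24.1 -> frac [-0.      0.0067 -0.2795] turn 0.0055
```

drive_tool([
  [1, 0, 0.0067, 0, 0],
  [1, 0, 0.0067, -0.03, 0],
  [1, 0, 0.0067, -0.09, 0],
  [1, 0, 0.0067, -0.15, 0],
  [1, 0, 0.0067, -0.2, 0],
  [1, 0, 0.0067, -0.23, 0],
  [1, 0, 0.0067, -0.26, 0],
  [1, 0, 0.0067, -0.28, 0],
  [1, 0, 0.0067, -0.28, 0],
  [1, 0, 0.0067, -0.28, 0],
])

```text
t: 25.1
tcp_pos: [0.6169, -0.0649, 0.0067]
tcp_rot: [0.0, 0.867, 0.498, 0.0]
wrist_force: [-0.6, -0.1, -0.2]
finger_gap: 0.0915
grasp_force: 0.0
```

drive_tool([
  [0, 0, 0, 0, 0],
  [0, 0, 0, 0, 0],
  [0, 0, 0, 0, 0],
  [0, 0, 0, 0, 0],
  [0, 0, 0, 0, 0],
  [0, 0, 0, 0, 0],
  [0, 0, 0, 0, 0],
], grip_force=25)

```text
t: 25.8
tcp_pos: [0.6172, -0.065, 0.0067]
tcp_rot: [0.0, 0.867, 0.499, 0.0]
wrist_force: [0.5, -1.5, 6.0]
finger_gap: 0.0646
grasp_force: 25.0
```

drive_tool([
  [0, 0, 0, 0.02, 0],
  [0, 0, 0, 0.08, 0],
  [0, 0, 0, 0.17, 0],
  [0, 0, 0, 0.27, 0],
  [0, 0, 0, 0.36, 0],
  [0, 0, 0, 0.406, 0],
  [0, 0, 0, 0.406, 0],
  [0, 0, 0, 0.406, 0],
])

```text
t: 26.6
tcp_pos: [0.6162, -0.0647, 0.2092]
tcp_rot: [-0.0, 0.867, 0.499, -0.0]
wrist_force: [-0.1, 0.2, -1.4]
finger_gap: 0.0639
grasp_force: 25.0
```

drive_tool([
  [0, -0.02, 0.06, 0, 0.1],
  [0, -0.05, 0.14, 0, 0.25],
  [0, -0.08, 0.22, 0, 0.4],
  [0, -0.11, 0.3, 0, 0.55],
  [0, -0.14, 0.38, 0, 0.7],
  [0, -0.17, 0.45, 0, 0.832],
  [0, -0.18, 0.484, 0, 0.832],
  [0, -0.18, 0.484, 0, 0.832],
  [0, -0.18, 0.484, 0, 0.832],
])

```text
t: 27.5
tcp_pos: [0.5259, 0.177, 0.208]
tcp_rot: [-0.001, 0.661, 0.751, -0.001]
wrist_force: [0.2, -1.1, -1.3]
finger_gap: 0.0643
grasp_force: 25.0
```

Run:
```python
from h import *
go(.527,.177,.0115,97)
cv2.imwrite('pics/B_now.png',r.get_image("top")[120:210,260:340])
```

```text
tcp [0.5259 0.177  0.208 ] yaw 97.31 F [ 0.2154 -1.1382 -1.3003] gap 0.06430975773243872 t 27.5 -> frac [ 0.0023 -0.0001 -0.3929] turn -0.0068
```

drive_tool([
  [0, 0.002, 0, -0.04, -0.007],
  [0, 0.002, 0, -0.1, -0.007],
  [0, 0.002, 0, -0.16, -0.007],
  [0, 0.002, 0, -0.22, -0.007],
  [0, 0.002, 0, -0.28, -0.007],
  [0, 0.002, 0, -0.32, -0.007],
  [0, 0.002, 0, -0.35, -0.007],
  [0, 0.002, 0, -0.37, -0.007],
  [0, 0.002, 0, -0.38, -0.007],
  [0, 0.002, 0, -0.387, -0.007],
  [0, 0.002, 0, -0.39, -0.007],
  [0, 0.002, 0, -0.39, -0.007],
])

```text
t: 28.75
tcp_pos: [0.5279, 0.1772, 0.0145]
tcp_rot: [0.0, 0.663, 0.749, 0.0]
wrist_force: [-0.1, 0.7, -1.5]
finger_gap: 0.0642
grasp_force: 25.0
```

Run:
```python
from h import *
go(.527,.177,.0107,97)
track()
im=r.get_image("top")
```

```text
tcp [0.5279 0.1772 0.0145] yaw 96.96 F [-0.0938  0.6966 -1.4692] gap 0.06423886591225217 t 28.75 -> frac [-0.0017 -0.0004 -0.0077] turn 0.0009
A score 0.695 shift px 51 -43
B score 0.913 shift px 6 -15
```

drive_tool([
  [0, 0, 0, -0.003, 0],
  [0, 0, 0, -0.006, 0],
  [0, 0, 0, -0.007, 0],
  [0, 0, 0, -0.007, 0],
  [0.9, 0, 0, -0.007, 0],
  [0.9, 0, 0, -0.007, 0],
  [0.9, 0, 0, -0.007, 0],
  [0.9, 0, 0, -0.007, 0],
  [0.9, 0, 0, -0.007, 0],
  [0.9, 0, 0, -0.007, 0],
])

```text
t: 29.85
tcp_pos: [0.5276, 0.1772, 0.0107]
tcp_rot: [0.0, 0.663, 0.749, -0.0]
wrist_force: [-0.7, -0.4, 0.0]
finger_gap: 0.0821
grasp_force: 0.0
```

drive_tool([
  [0.9, 0, 0, 0.02, 0],
  [0.9, 0, 0, 0.08, 0],
  [0.9, 0, 0, 0.16, 0],
  [0.9, 0, 0, 0.25, 0],
  [0.9, 0, 0, 0.34, 0],
  [0.9, 0, 0, 0.42, 0],
  [0.9, 0, -0.1, 0.44, 0],
  [0.9, 0, -0.2, 0.44, -0.1],
  [0.9, 0, -0.3, 0.44, -0.2],
  [0.9, 0, -0.4, 0.44, -0.3],
  [0.9, 0, -0.5, 0.44, -0.3],
  [0.9, 0, -0.5, 0.44, -0.3],
])

```text
t: 31.05
tcp_pos: [0.5274, -0.078, 0.2315]
tcp_rot: [0.001, 0.748, 0.664, -0.0]
wrist_force: [-0.5, 1.3, 0.8]
finger_gap: 0.0822
grasp_force: 0.0
```

Run:
```python
from h import *
go(.7,-.2,.0067,120)
im=r.get_image("top")
a=cv2.resize(im[115:215,255:345],None,fx=5,fy=5,interpolation=cv2.INTER_CUBIC)
b=cv2.resize(im[140:290,40:230],None,fx=2,fy=2,interpolation=cv2.INTER_CUBIC)
b=cv2.copyMakeBorder(b,0,500-b.shape[0],0,0,cv2.BORDER_CONSTANT)
cv2.imwrite('pics/BC.png',cv2.hconcat([a,b[:, :345]])); print(a.shape,b.shape)
```

```text
tcp [ 0.5274 -0.078   0.2315] yaw 83.18 F [-0.5041  1.2992  0.7933] gap 0.08224819883364132 t 31.05 -> frac [ 0.3451 -0.2439 -0.4496] turn 0.8183
(500, 450, 3) (500, 380, 3)
```

View pics/BC.png

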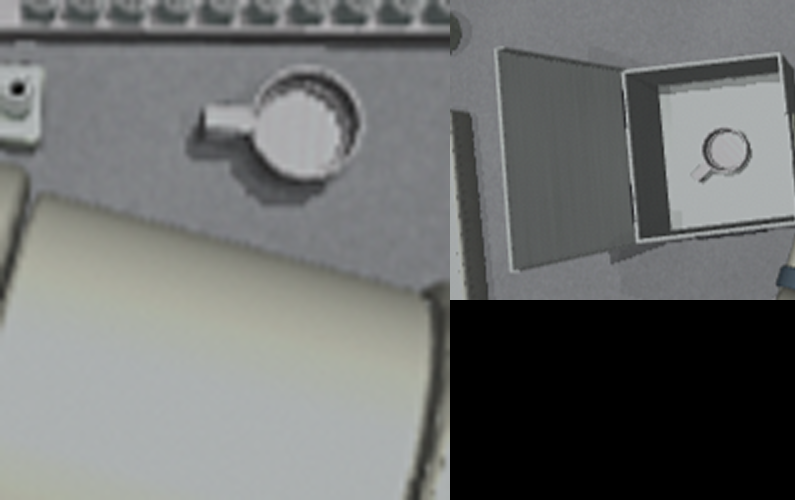

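Cup B is now at crop (306,125) with its handle tip at (203,117). Cup A stands upright in the case at (727,152) with its handle to the lower left, and the lid is fully open. The tray behind B (edge at y≈40) is close, so I check the clearance.

Run:
```python
from h import *
g=lambda p,o=(255,115),k=5:(np.array(p)+.5)/k-.5+np.array(o)
C=back("top",g((306,125)),.058)[0];H=back("top",g((203,117)),.054)[0];d=H-C
print(C,np.degrees(np.arctan2(d[1],d[0])),np.linalg.norm(d[:2]))
for z in(0,.02,.03,.04): print(z,back("top",g([(306,42),(306,30),(306,15)]),z)[:,0])
A=back("top",g((727-450,152),(40,140),2),.062)[0];print("A",A)
P=back("top",g([(624,72),(782,54),(638,241)],(40,140) if 0 else (40-225,140),2),.15);print(P)
A=back("top",g((727,152),(40-225,140),2),.062)[0];print("A",A)
# tray height from side view: corner near (245,283)/(245,297)
print(back("side",np.array([245,297])/1.5,0), [back("side",np.array([245,283])/1.5,z)[0] for z in(.02,.03)])
```

```text
[ 0.7403 -0.2136  0.058 ] 84.85761793447433 0.0585131613978248
0 [0.8053 0.8127 0.822 ]
0.02 [0.7996 0.8068 0.816 ]
0.03 [0.7967 0.8039 0.8129]
0.04 [0.7938 0.801  0.8099]
A [0.5216 0.1722 0.062 ]
[[0.6212 0.2886 0.15  ]
 [0.6456 0.0869 0.15  ]
 [0.4077 0.2634 0.15  ]]
A [0.5216 0.1722 0.062 ]
[[ 0.8282 -0.0038  0.    ]] [array([ 0.8368, -0.0165,  0.02  ]), array([ 0.8272, -0.0086,  0.03  ])]
```

drive_tool([
  [0.85, 0.07, -0.045, 0, 0.15],
  [0.85, 0.14, -0.09, 0, 0.3],
  [0.85, 0.21, -0.135, -0.03, 0.45],
  [0.85, 0.28, -0.18, -0.07, 0.6],
  [0.85, 0.35, -0.225, -0.11, 0.75],
  [0.85, 0.426, -0.271, -0.15, 0.929],
  [0.85, 0.426, -0.271, -0.2, 0.929],
  [0.85, 0.426, -0.271, -0.2, 0.929],
  [0.85, 0.426, -0.271, -0.2, 0.929],
  [0.85, 0.426, -0.271, -0.2, 0.929],
])

```text
t: 32.1
tcp_pos: [0.741, -0.2074, 0.1331]
tcp_rot: [0.001, 0.459, 0.888, 0.0]
wrist_force: [-0.1, -0.1, 1.2]
finger_gap: 0.0776
grasp_force: 0.0
```

Run:
```python
from h import *
go(.7403,-.2136,.010,125)
```

```text
tcp [ 0.741  -0.2074  0.1331] yaw 125.29 F [-0.0671 -0.07    1.2497] gap 0.07761973226934195 t 32.1 -> frac [-0.0014 -0.0125 -0.2463] turn -0.0065
```

drive_tool([
  [0.85, -0.0014, -0.0125, 0, -0.006],
  [0.85, -0.0014, -0.0125, -0.06, -0.006],
  [0.85, -0.0014, -0.0125, -0.12, -0.006],
  [0.85, -0.0014, -0.0125, -0.17, -0.006],
  [0.85, -0.0014, -0.0125, -0.21, -0.006],
  [0.85, -0.0014, -0.0125, -0.235, -0.006],
  [0.85, -0.0014, -0.0125, -0.246, -0.006],
  [0.85, -0.0014, -0.0125, -0.246, -0.006],
  [0.85, -0.0014, -0.0125, -0.246, -0.006],
])

```text
t: 33.0
tcp_pos: [0.7406, -0.2148, 0.0091]
tcp_rot: [0.001, 0.462, 0.887, 0.0]
wrist_force: [0.1, 0.2, 0.4]
finger_gap: 0.0774
grasp_force: 0.0
```

drive_tool([
  [0, 0, 0, 0, 0],
  [0, 0, 0, 0, 0],
  [0, 0, 0, 0, 0],
  [0, 0, 0, 0, 0],
  [0, 0, 0, 0, 0],
  [0, 0, 0, 0, 0],
  [0, 0, 0, 0, 0],
])

```text
t: 33.7
tcp_pos: [0.7407, -0.2147, 0.0088]
tcp_rot: [0.001, 0.462, 0.887, 0.0]
wrist_force: [0.4, 1.3, 6.1]
finger_gap: 0.0648
grasp_force: 25.0
```

drive_tool([
  [0, 0, 0, 0.02, 0],
  [0, 0, 0, 0.08, 0],
  [0, 0, 0, 0.17, 0],
  [0, 0, 0, 0.27, 0],
  [0, 0, 0, 0.36, 0],
  [0, 0, 0, 0.41, 0],
  [0, 0, 0, 0.46, 0],
  [0, 0, 0, 0.46, 0],
])

```text
t: 34.5
tcp_pos: [0.7413, -0.2151, 0.2427]
tcp_rot: [0.003, 0.462, 0.887, 0.0]
wrist_force: [0.2, 0.2, -0.9]
finger_gap: 0.0646
grasp_force: 25.0
```

Run:
```python
from h import *
go(.5276,.1772,.1,97)
```

```text
tcp [ 0.7413 -0.2151  0.2427] yaw 124.99 F [ 0.1993  0.2397 -0.9165] gap 0.0646153640930385 t 34.5 -> frac [-0.4273  0.7847 -0.2854] turn -0.622
```

drive_tool([
  [0, -0.04, 0.07, 0, -0.06],
  [0, -0.08, 0.15, 0, -0.12],
  [0, -0.13, 0.23, 0, -0.2],
  [0, -0.17, 0.31, 0, -0.28],
  [0, -0.21, 0.39, 0, -0.36],
  [0, -0.26, 0.47, 0, -0.44],
  [0, -0.3, 0.55, 0, -0.52],
  [0, -0.34, 0.63, 0, -0.6],
  [0, -0.39, 0.71, 0, -0.622],
  [0, -0.427, 0.785, 0, -0.622],
  [0, -0.427, 0.785, 0, -0.622],
  [0, -0.427, 0.785, 0, -0.622],
])

```text
t: 35.7
tcp_pos: [0.5257, 0.1785, 0.2374]
tcp_rot: [-0.0, 0.662, 0.75, -0.0]
wrist_force: [0.2, -0.4, -0.8]
finger_gap: 0.0645
grasp_force: 25.0
```

Run:
```python
from h import *
go(.5276,.1772,.075,97)
```

```text
tcp [0.5257 0.1785 0.2374] yaw 97.12 F [ 0.1965 -0.3769 -0.7877] gap 0.06449724763477462 t 35.7 -> frac [ 0.0039 -0.0026 -0.3249] turn -0.0026
```

drive_tool([
  [0, 0.0039, -0.0026, 0, -0.002],
  [0, 0.0039, -0.0026, -0.06, -0.002],
  [0, 0.0039, -0.0026, -0.12, -0.002],
  [0, 0.0039, -0.0026, -0.18, -0.002],
  [0, 0.0039, -0.0026, -0.24, -0.002],
  [0, 0.0039, -0.0026, -0.28, -0.002],
  [0, 0.0039, -0.0026, -0.31, -0.002],
  [0, 0.0039, -0.0026, -0.325, -0.002],
  [0, 0.0039, -0.0026, -0.325, -0.002],
  [0, 0.0039, -0.0026, -0.325, -0.002],
])

```text
t: 36.7
tcp_pos: [0.529, 0.1763, 0.0757]
tcp_rot: [0.0, 0.663, 0.748, 0.0]
wrist_force: [0.1, -0.1, -0.8]
finger_gap: 0.0641
grasp_force: 25.0
```

Run:
```python
from h import *
go(.5276,.1772,.0388,97)
# residual bias: project expected rim of held B and of A to top image
u=r.get_state()['tcp_pos']; print(proj("top",[u[0],u[1],u[2]-.0088+.058]))
cv2.imwrite('pics/nest.png',r.get_image("top")[170:260,140:230])
```

```text
tcp [0.529  0.1763 0.0757] yaw 96.87 F [ 0.0914 -0.1018 -0.7863] gap 0.06409920659381525 t 36.7 -> frac [-0.0028  0.0019 -0.0738] turn 0.0028
[[171.9188 212.3303]]
```

Lowering into A stepwise to about 8 mm above home while watching the force.

drive_tool([
  [0, -0.0028, 0.0019, 0, 0.003],
  [0, -0.0028, 0.0019, -0.008, 0.003],
  [0, -0.0028, 0.0019, -0.016, 0.003],
  [0, -0.0028, 0.0019, -0.024, 0.003],
  [0, -0.0028, 0.0019, -0.032, 0.003],
  [0, -0.0028, 0.0019, -0.032, 0.003],
])

```text
t: 37.35
tcp_pos: [0.5266, 0.1775, 0.0585]
tcp_rot: [-0.0, 0.662, 0.749, -0.0]
wrist_force: [-0.4, -0.6, -1.7]
finger_gap: 0.0643
grasp_force: 25.0
```

drive_tool([
  [0, 0, 0, -0.006, 0],
  [0, 0, 0, -0.012, 0],
  [0, 0, 0, -0.018, 0],
  [0, 0, 0, -0.024, 0],
  [0, 0, 0, -0.024, 0],
])

```text
t: 37.85
tcp_pos: [0.5267, 0.1776, 0.0468]
tcp_rot: [-0.0, 0.662, 0.749, -0.0]
wrist_force: [0.1, 0.4, -0.9]
finger_gap: 0.0638
grasp_force: 25.0
```

drive_tool([
  [0, 0, 0, -0.005, 0],
  [0, 0, 0, -0.01, 0],
  [0, 0, 0, -0.014, 0],
  [0, 0, 0, -0.015, 0],
  [0, 0, 0, -0.015, 0],
])

```text
t: 38.35
tcp_pos: [0.5269, 0.1776, 0.0396]
tcp_rot: [-0.0, 0.662, 0.749, -0.0]
wrist_force: [0.8, 0.5, -1.1]
finger_gap: 0.0643
grasp_force: 25.0
```

drive_tool([
  [0.9, 0, 0, 0, 0],
  [0.9, 0, 0, 0, 0],
  [0.9, 0, 0, 0, 0],
  [0.9, 0, 0, 0, 0],
  [0.9, 0, 0, 0, 0],
  [0.9, 0, 0, 0, 0],
])

```text
t: 38.95
tcp_pos: [0.527, 0.1776, 0.0397]
tcp_rot: [-0.0, 0.662, 0.749, 0.0]
wrist_force: [0.8, 0.8, 0.6]
finger_gap: 0.0822
grasp_force: 0.0
```

Run:
```python
from h import *
go(.5276,.1772,.0388,97)
```

```text
tcp [0.527  0.1776 0.0397] yaw 97.05 F [0.8308 0.7998 0.6048] gap 0.08223953307208694 t 38.95 -> frac [ 0.0013 -0.0008 -0.0019] turn -0.0011
```

Cup B sits at the nest height. Now up, over the standing lid with the fingers shut, and down behind it.

drive_tool([
  [0.9, 0, 0, 0.03, 0],
  [0.9, 0, 0, 0.1, 0],
  [0.9, 0, 0, 0.19, 0],
  [0.9, 0, 0, 0.28, 0],
  [0, 0, 0, 0.37, 0],
  [0, 0, 0, 0.46, 0],
  [0, 0, 0, 0.55, 0],
  [0, 0, 0, 0.65, 0],
  [0, 0, 0, 0.66, 0],
  [0, 0, 0, 0.66, 0],
  [0, 0, 0, 0.66, 0],
  [0, 0, 0, 0.66, 0],
])

```text
t: 40.15
tcp_pos: [0.5263, 0.1774, 0.3681]
tcp_rot: [-0.001, 0.662, 0.749, -0.001]
wrist_force: [0.0, 0.4, -0.3]
finger_gap: 0.0208
grasp_force: 0.0
```

Run:
```python
from h import *
go(.505,.41,.36,97); print(r.get_state()['q'])
print(back("top",[[40,160],[47,205]],0))
```

```text
tcp [0.5263 0.1774 0.3681] yaw 97.05 F [ 0.0075  0.446  -0.3413] gap 0.02082425494322959 t 40.15 -> frac [-0.0426  0.4651 -0.0162] turn -0.0011
[ 0.2177  0.2676  1.1862 -0.      1.6907  0.0946]
[[0.6871 0.6006 0.    ]
 [0.5528 0.5724 0.    ]]
```

drive_tool([
  [0, -0.005, 0.06, 0, 0],
  [0, -0.01, 0.13, 0, 0],
  [0, -0.02, 0.21, 0, 0],
  [0, -0.03, 0.29, 0, 0],
  [0, -0.04, 0.38, 0, 0],
  [0, -0.043, 0.465, 0, 0],
  [0, -0.043, 0.465, 0, 0],
  [0, -0.043, 0.465, 0, 0],
  [0, -0.043, 0.465, 0, 0],
])

```text
t: 41.05
tcp_pos: [0.5055, 0.4093, 0.369]
tcp_rot: [-0.0, 0.662, 0.749, -0.001]
wrist_force: [0.9, -0.1, 0.2]
finger_gap: 0.0004
grasp_force: 0.0
```

Run:
```python
from h import *
go(.505,.41,.27,97)
im=r.get_image("top"); g=cv2.cvtColor(im[180:245,140:225],cv2.COLOR_BGR2GRAY); cv2.imwrite('pics/nest2.png',g)
G=cv2.resize(g,None,fx=6,fy=6,interpolation=cv2.INTER_CUBIC)
c=cv2.HoughCircles(G,cv2.HOUGH_GRADIENT,1.5,40,param1=80,param2=30,minRadius=55,maxRadius=105)
print(None if c is None else [((x+.5)/6-.5+140,(y+.5)/6-.5+180,R/6) for x,y,R in c[0][:4]])
f=K(r.camera_model("top"))
for z in(.062,.088,.102): 
    p=proj("top",[[.5268,.1776,z],[.5268,.1776+.032,z],[.5268+.032,.1776,z]]); print(z,p[0],np.linalg.norm(p[1:]-p[0],axis=1))
for y in range(0,65,2): print(''.join(" .:-=+*#%@"[min(9,int(v)//22)] for v in g[y,::1]))
```

```text
tcp [0.5055 0.4093 0.369 ] yaw 97.02 F [ 0.8554 -0.0608  0.1831] gap 0.00044511683912351065 t 41.05 -> frac [-0.0009  0.0014 -0.198 ] turn -0.0005
[(np.float32(175.70833), np.float32(214.20833), np.float32(11.291667)), (np.float32(200.45833), np.float32(207.20833), np.float32(12.391666)), (np.float32(199.70833), np.float32(217.70833), np.float32(12.941667)), (np.float32(158.20833), np.float32(216.20833), np.float32(11.716667))]
0.062 [176.3636 213.8679] [11.5223 11.492 ]
0.088 [174.3836 213.5922] [11.8272 11.7941]
0.102 [173.2734 213.4376] [11.9982 11.9635]
:::::::::::::::::::::------=====+++++****++**********************%*-::::=++++++++++++
::::------======+++++*******+******++++*++******#####%%%%%%%%%%%%%%=:::::++++++++++++
::::==+===**+*****+++*++++++++######%%%%%%%%%%%%%%%%%%%%%%%%%%%%%%%=:::::++++++++++++
::::-=====+++######%%%%%%%%%%%%%%%%%%%%%%%%%%%%%%%%%%%%%%%%%%%%%%%%+-::::+++++++*++++
::::+#####%%%%%%%%%#%%%%%%%%%%%%%%%%%%%%%%%%%%%%%%%%%%%%%%%%%%%%%%%*-::::=+++++++++++
::::-######%%%%%%#%%%%%%%#%%%%%%%%%%%%%%%%%%%%%%%%%%%%%%%%%%%%%%%%%#-::::=+++++++++++
:::::#######%%%%%%%%
[... 1601 characters left out ...]
::::-+++++++
::::::::+#%%%%#%%%%%%%#%*--+##%%%%%%%%%%%%%%%%%%%%%%%%%%%%%%%%%%%%%%%%%%=::::-++++++*
::::::::+#%%%#%%%%%##%%%%%##%%%%%%%#%%##%%%%%%%%%%%%%%%%%%%%%%%%%%%%%%%%+:::::=++++++
::::::::-#%%%%%%%%%%%%%%%%%%%%%%%%%%%%%%%%%%%#%%%%%%#%%#%%%%%%%%%%%%%%%%*-::::=++++++
::::::::-#%%%%#%%%%%%%%%#%%#%%%%%%#%%%%%%%%%%%%%%%%%%%%%%%%%%%%%%%%%%%%%*-::::-++++++
:::::::::#%%%####%%%%%##%%%%%%%%%%%%%%%%%%%%%%#%%%%%%%%%%%%%%%%%%%%%%%%%#=:::::=+++++
:::::::::*#%%%%%#%%%%%%##%%%%#%#%%%%%%%#%%%%%%%#%%%%%%%%%%%%%%%%%%%%%%%%%=::::-++++++
:::::::::=#%%%%%%#%%%%%%%%%%%%%%###%%%%%%%%%%%%%%%%%%%%%%%%%%%%%%%%%%%%%%+:::::=+++++
:::::::::=#%%%%%%%%%%%%############%%%%%%#%%%%%%%%%%%%%%%%%%%%%%%%%%%%%%%*-::::=+++++
```

Both handles are visible in the pixel dump, one to the lower left and one to the upper left, about 78° apart, and the nest is concentric. Now I close the lid from behind.

drive_tool([
  [0, 0, 0, -0.06, 0],
  [0, 0, 0, -0.12, 0],
  [0, 0, 0, -0.17, 0],
  [0, 0, 0, -0.198, 0],
  [0, 0, -0.03, -0.198, 0],
  [0, 0, -0.06, -0.198, 0],
  [0, 0, -0.08, -0.198, 0],
  [0, 0, -0.1, -0.198, 0],
  [0, 0, -0.115, -0.198, 0],
  [0, 0.001, -0.13, -0.198, 0],
  [0, 0.002, -0.145, -0.198, 0],
  [0, 0.003, -0.16, -0.198, 0],
])

```text
t: 42.3
tcp_pos: [0.507, 0.3297, 0.2708]
tcp_rot: [0.0, 0.662, 0.749, 0.0]
wrist_force: [-0.7, 0.9, 0.8]
finger_gap: 0.0004
grasp_force: 0.4
```

drive_tool([
  [0, 0.002, -0.015, 0, 0],
  [0, 0.003, -0.03, 0, 0],
  [0, 0.005, -0.045, 0, 0],
  [0, 0.006, -0.06, 0, 0],
  [0, 0.008, -0.075, 0, 0],
  [0, 0.01, -0.09, 0, 0],
  [0, 0.012, -0.105, 0, 0],
  [0, 0.014, -0.12, 0, 0],
  [0, 0.016, -0.135, 0, 0],
  [0, 0.018, -0.15, 0, 0],
  [0, 0.02, -0.165, 0, 0],
  [0, 0.02, -0.18, 0, 0],
])

```text
t: 43.5
tcp_pos: [0.5171, 0.2395, 0.2707]
tcp_rot: [0.0, 0.662, 0.749, 0.0]
wrist_force: [-0.0, 0.1, -0.1]
finger_gap: 0.0005
grasp_force: 0.2
```

Run:
```python
from h import *
go(.505,.22,.27,97)
```

```text
tcp [0.5171 0.2395 0.2707] yaw 97.05 F [-0.0297  0.1423 -0.0535] gap 0.0005112634436922045 t 43.5 -> frac [-0.0243 -0.0389 -0.0015] turn -0.001
```

drive_tool([
  [0, 0, 0, 0.02, 0],
  [0, 0, 0, 0.06, 0],
  [0, 0, 0, 0.1, 0],
  [0, 0, 0, 0.1, 0],
  [0, 0, 0, 0.1, 0],
  [0, 0, 0, 0.1, 0],
  [0, 0, 0, 0.1, 0],
  [0, 0, 0, 0.1, 0],
  [0, 0, 0, 0.1, 0],
  [0, 0, 0, 0.1, 0],
  [0, 0, 0, 0.1, 0],
  [0, 0, 0, 0.1, 0],
])

```text
t: 44.7
tcp_pos: [0.517, 0.2401, 0.3207]
tcp_rot: [-0.0, 0.662, 0.749, -0.0]
wrist_force: [0.6, 0.1, 0.2]
finger_gap: 0.0002
grasp_force: 0.0
```

drive_tool([
  [0, 0, 0, 0, 0],
  [0, 0, 0, 0, 0],
  [0, 0, 0, 0, 0],
  [0, 0, 0, 0, 0],
  [0, 0, 0, 0, 0],
  [0, 0, 0, 0, 0],
  [0, 0, 0, 0, 0],
  [0, 0, 0, 0, 0],
  [0, 0, 0, 0, 0],
  [0, 0, 0, 0, 0],
  [0, 0, 0, 0, 0],
  [0, 0, 0, 0, 0],
])

```text
t: 45.9
tcp_pos: [0.517, 0.2401, 0.3207]
tcp_rot: [0.0, 0.662, 0.749, 0.0]
wrist_force: [-0.8, -0.7, 0.8]
finger_gap: 0.0005
grasp_force: 0.0
```

drive_tool([
  [0, 0, 0, 0, 0],
  [0, 0, 0, 0, 0],
  [0, 0, 0, 0, 0],
  [0, 0, 0, 0, 0],
  [0, 0, 0, 0, 0],
  [0, 0, 0, 0, 0],
  [0, 0, 0, 0, 0],
  [0, 0, 0, 0, 0],
  [0, 0, 0, 0, 0],
  [0, 0, 0, 0, 0],
  [0, 0, 0, 0, 0],
  [0, 0, 0, 0, 0],
])

```text
t: 47.1
tcp_pos: [0.517, 0.2401, 0.3207]
tcp_rot: [-0.0, 0.662, 0.749, 0.0]
wrist_force: [-1.2, -0.4, 0.1]
finger_gap: 0.0001
grasp_force: 0.0
```

drive_tool([
  [0, 0, -0.09, 0.03, 0],
  [0, 0, -0.18, 0.03, 0],
  [0, -0.02, -0.27, 0.03, 0],
  [0, -0.06, -0.36, 0.03, 0],
  [0, -0.1, -0.45, 0.03, 0],
  [0, -0.14, -0.54, 0.03, 0],
  [0, -0.18, -0.63, 0.03, 0],
  [0, -0.22, -0.72, 0.03, 0],
  [0, -0.26, -0.81, 0.03, 0],
  [0, -0.3, -0.9, 0.03, 0],
  [0, -0.3, -1, 0.03, 0],
  [0, -0.3, -1, 0.03, 0],
])

```text
t: 48.3
tcp_pos: [0.3663, -0.2648, 0.3355]
tcp_rot: [0.0, 0.664, 0.748, -0.001]
wrist_force: [0.5, 0.3, 0.6]
finger_gap: 0.0003
grasp_force: 0.0
```

Run:
```python
from h import *
go(.3,-.4,.3,97)
im=r.get_image("top"); ref=cv2.resize(cv2.imread('pics/top0.png'),(512,384),interpolation=cv2.INTER_AREA)
for n,(x0,y0,x1,y1) in dict(case=(118,155,222,270),block=(235,122,268,147),bottle=(352,130,396,168),jar=(302,250,325,273),spat=(335,195,392,268)).items():
    t=ref[y0+4:y1-4,x0+4:x1-4]; R=im[max(0,y0-20):y1+20,x0-20:x1+20]
    m=cv2.matchTemplate(R,t,cv2.TM_CCOEFF_NORMED); _,v,_,p=cv2.minMaxLoc(m)
    print(n,round(v,3),p[0]-24,p[1]-24+(20-min(20,y0)))
s=r.get_image("side"); rs=cv2.resize(cv2.imread('pics/side0.png'),(512,384),interpolation=cv2.INTER_AREA)
for n,(x0,y0,x1,y1) in dict(case=(118,195,275,345),spat=(310,135,372,200)).items():
    t=rs[y0:y1,x0:x1]; m=cv2.matchTemplate(s[y0-15:y1+15,x0-15:x1+15],t,cv2.TM_CCOEFF_NORMED); _,v,_,p=cv2.minMaxLoc(m); print("side",n,round(v,3),p[0]-15,p[1]-15)
```

```text
tcp [ 0.3663 -0.2648  0.3355] yaw 96.78 F [0.5225 0.2972 0.6009] gap 0.0003392625022347691 t 48.3 -> frac [-0.1326 -0.2703 -0.0711] turn 0.005
case 0.998 0 0
block 0.993 0 0
bottle 0.998 0 0
jar 0.986 0 0
spat 0.886 0 0
side case 0.981 0 0
side spat 0.953 0 0
```

```bash
python3 -c "
from station import r
print(r.sign_off())"
```

```text
the job is handed in; nothing more can be done
None
```

I handed in the job: both steel cups (only two were present) stand nested in the case with their handles about 78° apart. The lid is shut, the spatula is back on its rest, and the bottle, jar and vial block show no movement in the final camera check.

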